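Lock the lens bar with its linchpin

TASK

Lock the sliding bar of the dissecting-lens stand with its linchpin: lift the pin out of its wooden block, find the hole near the free end of the bar by feel and gently press the pin down until its head sits fully home on the bar, ring on the side of the bar's free end. Then swing the ring down over the end of the bar as far as it goes and let go. Force nothing, and leave the things standing around where they are.

Things in the scene. Friction and masses are not known exactly. Their poses are not given: they have to be found in the camera images.
- stand: Dissecting-lens stand, fixed; origin on the bench under the MIDDLE place of the bar's hole, z up. Its level steel bar, 22 mm wide (y), 18 mm high, flat top at z = 110 mm, lies along the stand's x; the free end is at -x, the lens (72 mm across, centre x = 155 mm) at +x. Base plate 12 mm high, x 2 to 122 mm, y +-55 mm. Over 40 N between it and the pin or the fingers does damage.
- hole_about (a point): Point on the bar's top face at the hole's MIDDLE place, 110 mm above the stand's origin, axes as the stand's. The square hole, 9 x 9 mm, goes straight down through the bar at y = 0, 14 mm from the free end. The bar is set anywhere from 7 mm in to 7 mm out along x, so the hole is at an UNKNOWN x of -7 to +7 mm from here: find it by touch or sight.
- collar (a point): Top centre of the collar that clamps the bar (44 mm along x, 42 mm wide, 60 mm to +x of the hole's middle place, top 8 mm above the bar's). The bar does not slide under less than 80 N. A spring ball in the +y side of the bar's hole, 10 mm down, rubs on the pin: some 5 to 13 N push it down; at home the ball clicks into the pin's notch.
- block: Wooden parking block, 46 x 46 x 44 mm high, fixed; origin under its centre. The linchpin stands in its square hole (11 x 11 mm, right through), head resting on the top face.
- pin_mid (a point): Centre of the upright steel linchpin (81 mm tall, about 75 g), on its axis 40.5 mm above its foot; z up, the ring on its -x side. Its head's underside is 6.5 mm below this point; the upright grip tab, 22 mm (x) by 10 mm (y), reaches from 7.5 to 40.5 mm above it: pinch it across y. Fully home the underside lies on the bar and this point is 116.5 mm above the bench.
- linchpin: The same linchpin; origin at its foot, axes as pin_mid. From the foot up: square shank 8 x 8 mm, 34 mm long, its last 4 mm tapering to a round foot 4.4 mm across, a notch in its +y face 7 to 12 mm under the head; head base 22 (x) x 14 (y) x 14 mm high; grip tab 33 mm high. Fully home the shank sticks out 16 mm under the bar.
- ring_hinge (a point): Middle of the ring's hinge axis, which lies along the pin's y, 9.5 mm to -x of the pin's axis, 5 mm above the head's underside. The ring is 4 mm wire, 36 mm long from the hinge and 52 mm wide between side wires' centres, widest 20 mm from the hinge; when it closes its sides pass 13 mm clear of the bar's sides.
- ring (a joint): Angle (rad) of the ring about its hinge: 0 = closed, hanging straight down along the shank's -x side with the bar's end inside the ring; 1.57 = sticking out level to -x; stop at 2.0. Starts at 1.5 to 1.85. The hinge is stiff (0.05 N m, about 2 N at the ring's side) and stays where it is left.
- eyepiece: Black microscope eyepiece, 30 mm across, 42 mm high, loose bystander; origin under its centre.
- dropper: Amber dropper bottle, 33 mm across, 100 mm high, loose bystander; origin under its centre.
- pot: White screw pot with black lid, 33 mm across, 49 mm high, loose bystander; origin under its centre.

How it is judged:
On the way:
1. the linchpin is pushed fully home in the bar's hole, its ring still open (z of pin_mid in the frame of stand between 0.113 and 0.119 m and x of pin_mid in the frame of stand between -0.012 and 0.012 m and y of pin_mid in the frame of stand between -0.004 and 0.004 m and angle between pin_mid's own z axis and vertical below 0.09 rad and value of joint ring above 1 rad), for 0.2 s.
At the end, for the whole second after the job is handed in: The pin stands upright (within 5 degrees) in the bar's hole with its head within 2.5 mm of the bar's top, its ring is closed round the bar's end (within 0.15 rad of its stop), all at rest and let go (z of pin_mid in the frame of stand between 0.113 and 0.119 m and x of pin_mid in the frame of stand between -0.012 and 0.012 m and y of pin_mid in the frame of stand between -0.004 and 0.004 m and angle between pin_mid's own z axis and vertical below 0.09 rad and value of joint ring below 0.15 rad and linear speed of linchpin below 0.01 m/s); the robot touches nothing.
It fails at once if more than 40 N between linchpin and stand (contact force between linchpin and stand above 40 N).
It fails at once if more than 40 N between fingers and stand (contact force between the fingers and stand above 40 N).
It fails at once if a bystander is moved more than 30 mm (distance of any of eyepiece, dropper, pot from where it was at the start of the episode above 0.03 m).
It also fails if it takes over 54 s, if anything falls off the work surface, if the arm or the gripper's body presses on something with over 40 N, if the wrist force passes 120 N, or if a joint passes its speed limit or range.

ROBOT

A 6-joint arm with a two-finger parallel gripper is mounted at the origin on a cart in front of the work surface, level with it; the furniture and walls round the work are solid. World frame = base frame: x ahead of the robot, y to its left, z up, the work surface at z = 0. Lengths are in m, angles in rad, forces in N, time in s.
With the tool pointing down it reaches from about 0.35 to 0.85 m from the base axis. Payload 8.1 kg.
Tool frame: the origin (TCP) lies on the centre line of the jaws, within the pads' length; the fingertips stand 19 mm ahead of it and the grasp point (between the pads) is the TCP (robot.tips_ahead is the distance from the TCP to the fingertips, in m); y points along the fingers, z is the direction in which the jaws open and shut, and the axes are right-handed (so a half turn about y gives the same grasp; the last joint's range is limited). The gripper opens to 93 mm and grips with 3 to 60 N. Pads are 15 mm wide; open, the fingers measure 128 mm over their backs; the gripper's body (75 mm by 188 mm) begins 65 mm behind the grasp point.
Start: joints at [1.24, 0.13, 1.488, -0, 1.523, -0.085], TCP at [0.146, 0.582, 0.238] pointing down, gripper open.
Joint ranges: [-2.96, 2.96], [-0.89, 2.26], [0.02, 2.5], [-1.34, 4.48], [0, 2.73], [-2.66, 2.66]. Speed limits (rad/s): [2.39, 2.39, 2.79, 3.14, 3.14, 3.14].

INTERFACE

Orientations are given as a rotation vector (axis times angle).
In Python, from plant import robot, imaging, models gives the robot as it stands.
- The arm moves only by the tool carry_out, never from a script. Its argument "motion" is one flat list of numbers, 7 for each row, row after row: the shift along the tool's x, y, z in m, then the turn, a rotation vector about the tool's x, y, z in degrees, then the opening, from -1 (shut) to 1 (fully open). A call has exactly 5 rows; each row shifts and turns the pose as measured when the row begins, along the tool's axes as they then stand; what a row does not reach is not made up. A row lasts 1/10 s, in which the tool goes at most 50 mm and 8.59 degrees, less where a joint would pass 70% of its speed; a pose out of reach is approached as far as the arm can. A call is refused whole if a number of a shift passes 0.05 or a number of a turn 8.59, either way. A call with a gripper value outside its range is refused whole. The fingers move at their own pace and stop on an object; "squeeze" is the grip in N (left out, the last holds). Time passes only in rows, so rows that do not move let the fingers close, or fill a call up. It gives the time, the measured TCP pose, the force and the opening at its end, in the units of the state.
- robot.read_state(): the state, without advancing time (a new reading comes with each control period).
- imaging.read_camera(name): name is "scene" or "top" or "wrist"; returns the picture (384x512x3 uint8, blue, green, red); there is no depth.
- imaging.camera_model(name): a dict with "K" (3x3 intrinsics, pixels), "k1" (the pictures are not rectified: a ray, as slopes to the right and down, at radius r is drawn at 1 + k1 r^2 times it, then the intrinsics apply), "position" and "orientation" of the camera in the world. Camera axes: x right, y down, z forward; pixel columns grow to the right and rows downward; lengths in m; the calibration is good to about 2 mm. A picture is of the moment at which its call begins: read the wrist's pose just before it. camera_model takes no time and is no camera call; for the wrist camera it gives the pose at the moment of the call.
- robot.close_job(): hands the job in, once; it reports no verdict.
Trained networks look in the newest picture that a camera, given by its name, has taken for a name from the list of things; names that differ only in an ending like _2 or _b are one class to them, and where a whole thing is asked for, a point or a joint stands for the part that bears it (a point fixed in the world has none). Each returns a list of dicts, best first, with "confidence" (0 to 1); they miss things now and then, are a little off and sometimes report something else, mostly with a low value. They report only what shows in the picture. A call takes as long as a camera call.
- models.outline_of(camera, thing): "pixels" (384x512 bool, what is visible of it) and "pixel" ([column, row] in pixels, amid what is visible of it).
The state is a dict: "t": time; "q": joint angles; "dq": joint speeds; "joint_torque": joint torques, N m; "tool_pos": TCP position; "orientation": TCP orientation; "force": force on the tool from outside, world axes, zero at the start; "wrist_torque": the same for the moment, N m; "opening": finger opening in m.
Only numpy, scipy, OpenCV 4.12 (cv2) and the standard library are available. Lean on these libraries where they do the work, as an engineer would, in place of code of your own. Each camera call takes 0.05 s, during which the arm holds its last target.

## Working session

There is one attempt and no reset: what is moved stays moved. The work goes in short steps, Python scripts to look and compute and a tool call to move; the robot and the scene stay as the last step left them, time stands still between calls to the robot, and variables do not carry over. Pictures are saved under pics/ and viewed, and the job is handed in when it is done.

Besides the shell and the picture viewer there is one more tool, called after ">>>" in YAML: its name, and indented under it one key for each argument. carry_out: Moves the arm, as the interface text tells. Its arguments: {"type":"object","properties":{"motion":{"type":"array","items":{"type":"number"}},"squeeze":{"type":"number"}},"required":["motion"]}

```bash
ls; mkdir -p pics; cat > h.py <<'E'
import numpy as np, cv2, json
from scipy.spatial.transform import Rotation as R
from plant import robot, imaging, models
def snap(c,name):
    im=imaging.read_camera(c); cv2.imwrite(f'pics/{name}.png',im); return im
def Rm(o):
    o=np.array(o,float)
    if o.shape==(3,3): return o
    return R.from_rotvec(o).as_matrix() if o.size==3 else R.from_quat(o).as_matrix()
def ray(c,px,m=None):
    m=m or imaging.camera_model(c); K=np.array(m['K']); 
    p=np.linalg.inv(K)@np.array([px[0],px[1],1.]); d=p[:2]; s=d.copy()
    for _ in range(20): s=d/(1+m['k1']*(s@s))
    return np.array(m['position']),Rm(m['orientation'])@np.array([s[0],s[1],1.])
def onz(c,px,z,m=None):
    o,d=ray(c,px,m); return o+d*(z-o[2])/d[2]
def proj(c,P,m=None):
    m=m or imaging.camera_model(c); p=Rm(m['orientation']).T@(np.array(P,float)-np.array(m['position']))
    s=p[:2]/p[2]; s=s*(1+m['k1']*(s@s)); K=np.array(m['K']); return K[:2,:2]@s+K[:2,2]
def tri(obs):
    A=np.zeros((3,3));b=np.zeros(3)
    for o,d in obs:
        d=d/np.linalg.norm(d);M=np.eye(3)-np.outer(d,d);A+=M;b+=M@o
    return np.linalg.solve(A,b)
E
python3 - <<'E'
from h import *
s=robot.read_state(); print({k:np.round(v,3).tolist() for k,v in s.items()})
print(Rm(s['orientation']).round(3))
for c in ['scene','top','wrist']:
    snap(c,c+'0'); m=imaging.camera_model(c); print(c,m)
E
```

```text
pics
{'t': 0.0, 'q': [1.24, 0.131, 1.489, -0.0, 1.523, -0.085], 'dq': [0.0, 0.001, 0.0, -0.0, 0.0, -0.0], 'joint_torque': [0.001, -55.984, -49.177, 0.077, 0.035, -0.0], 'tool_pos': [0.146, 0.581, 0.237], 'orientation': [-1.564, 0.193, -0.193], 'force': [0.495, -0.292, 0.017], 'wrist_torque': [0.012, 0.005, -0.0], 'opening': 0.093}
[[ 0.97  -0.001  0.243]
 [-0.243 -0.002  0.97 ]
 [-0.    -1.    -0.002]]
scene {'K': array([[374.05370387,   0.        , 266.62338201],
       [  0.        , 374.05370387, 196.77507491],
       [  0.        ,   0.        ,   1.        ]]), 'k1': -0.1163635143608469, 'position': array([ 0.14564891, -0.75049523,  0.52565089]), 'orientation': array([-2.01351094,  0.46165412, -0.27072916])}
top {'K': array([[494.47311783,   0.        , 259.87834622],
       [  0.        , 494.47311783, 190.35632673],
       [  0.        ,   0.        ,   1.        ]]), 'k1': -0.16370197555933014, 'position': array([0.4306375 , 0.0045187 , 1.41690389]), 'orientation': array([-2.2096977 ,  2.15134602, -0.05499165])}
wrist {'K': array([[285.17936187,   0.        , 255.67704306],
       [  0.        , 285.17936187, 188.0013696 ],
       [  0.        ,   0.        ,   1.        ]]), 'k1': 0.0007934383800137085, 'position': array([0.06803672, 0.60226155, 0.38292313]), 'orientation': array([2.28699388, 1.78524432, 0.25827175])}
```

View pics/scene0.png

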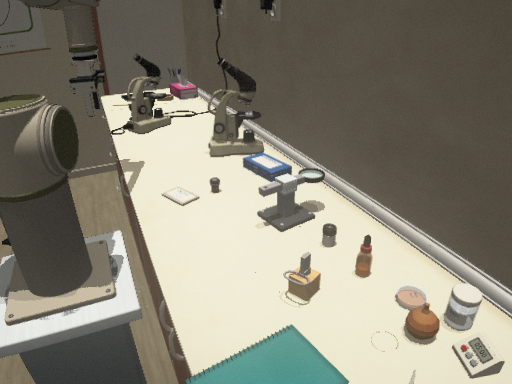

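View pics/top0.png

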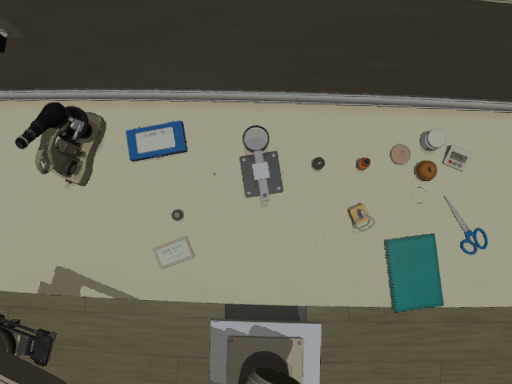

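View pics/wrist0.png

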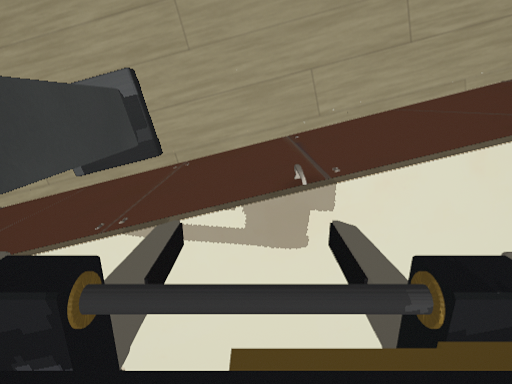

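```bash
python3 - <<'E'
from h import *
for c in ['scene','top']:
    for n in ['stand','collar','block','linchpin','ring','eyepiece','dropper','pot']:
        r=models.outline_of(c,n)
        for d in r[:2]:
            ys,xs=np.nonzero(d['pixels']); 
            if len(xs)==0: continue
            rect=cv2.minAreaRect(np.c_[xs,ys].astype(np.float32))
            print(c,n,round(d['confidence'],2),np.round(d['pixel'],1),(xs.min(),xs.max(),ys.min(),ys.max()),[np.round(v,1) for v in rect])
            np.save(f'pics/{c}_{n}.npy',d['pixels']) if d is r[0] else 0
print(robot.read_state()['t'])
E
```

```text
scene stand 0.71 [288.5 201.8] (np.int64(257), np.int64(324), np.int64(168), np.int64(230)) [array([292.3, 197.8]), array([52.5, 77.6]), np.float64(67.4)]
scene collar 0.62 [287.8 199.6] (np.int64(258), np.int64(325), np.int64(167), np.int64(230)) [array([293. , 198.6]), array([53.8, 75.9]), np.float64(73.5)]
scene block 0.76 [303.6 285.1] (np.int64(288), np.int64(319), np.int64(271), np.int64(298)) [array([303.5, 284.5]), array([27., 31.]), np.float64(90.0)]
scene block 0.3 [303.2 268.3] (np.int64(292), np.int64(310), np.int64(253), np.int64(278)) [array([304.6, 264.4]), array([17.5, 24.3]), np.float64(24.4)]
scene linchpin 0.52 [302.9 269.6] (np.int64(283), np.int64(311), np.int64(252), np.int64(286)) [array([303. , 271.3]), array([25.3, 35.4]), np.float64(46.5)]
scene ring 0.46 [294.1 281.7] (np.int64(283), np.int64(309), np.int64(270), np.int64(285)) [array([296.1, 277.2]), array([27.4, 12.1]), np.float64(24.0)]
scene eyepiece 0.51 [216.  184.6] (np.int64(210), np.int64(218), np.int64(177), np.int64(192)) [array([214. , 184.5]), array([15.,  8.]), np.float64(90.0)]
scene dropper 
[... 1127 characters left out ...]
int64(125), np.int64(200)) [array([258.9, 162.6]), array([76.1, 38.4]), np.float64(80.9)]
top eyepiece 0.64 [176.7 215.9] (np.int64(172), np.int64(182), np.int64(210), np.int64(220)) [array([177., 215.]), array([9.9, 9.9]), np.float64(45.0)]
top dropper 0.72 [363.1 165.4] (np.int64(357), np.int64(369), np.int64(158), np.int64(169)) [array([363. , 163.5]), array([12., 11.]), np.float64(0.0)]
top dropper 0.62 [355.5 213.3] (np.int64(348), np.int64(367), np.int64(205), np.int64(222)) [array([358.8, 214.2]), array([16.5, 19.1]), np.float64(68.2)]
top pot 0.47 [321.5 163.9] (np.int64(312), np.int64(324), np.int64(157), np.int64(169)) [array([318., 163.]), array([12., 12.]), np.float64(90.0)]
0.95
```

```bash
python3 - <<'E'
import cv2,numpy as np
t=cv2.imread('pics/top0.png'); s=cv2.imread('pics/scene0.png')
a=cv2.resize(t[120:215,225:300],None,fx=5,fy=5,interpolation=cv2.INTER_CUBIC)
b=cv2.resize(t[185:245,330:390],None,fx=6,fy=6,interpolation=cv2.INTER_CUBIC)
o=np.zeros((480,790,3),np.uint8);o[:475,:375]=a;o[:360,380:740]=b
cv2.imwrite('pics/topz.png',o)
a=cv2.resize(s[160:235,250:330],None,fx=5,fy=5,interpolation=cv2.INTER_CUBIC)
b=cv2.resize(s[245:310,275:325],None,fx=7,fy=7,interpolation=cv2.INTER_CUBIC)
o=np.zeros((480,790,3),np.uint8);o[:375,:400]=a;o[:455,420:770]=b
cv2.imwrite('pics/scz.png',o)
E
```

```text
(no output)
```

View pics/topz.png

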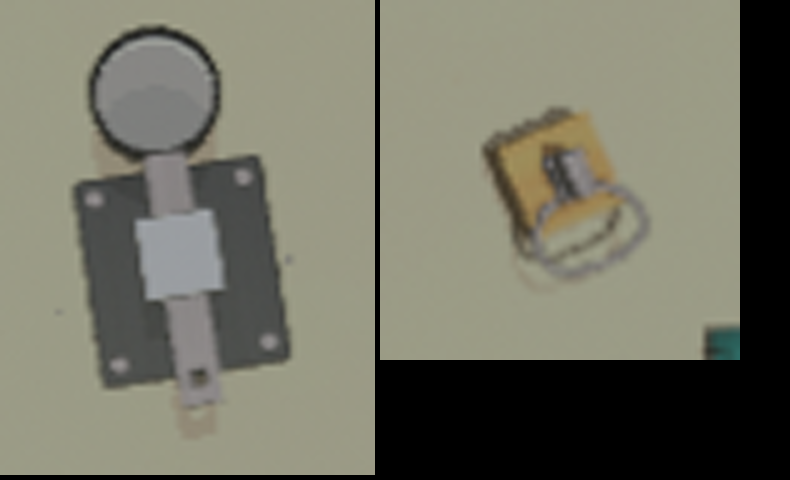

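View pics/scz.png

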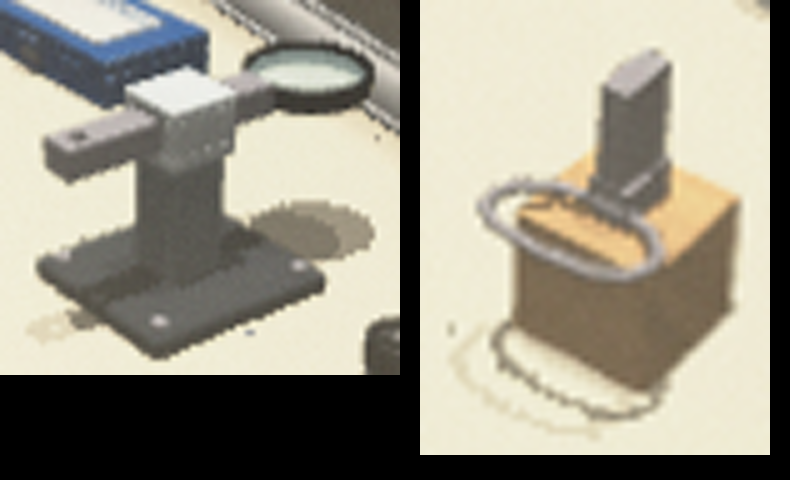

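```bash
python3 - <<'E'
from h import *
z=.110
for px in [(263.5,204),(258,150),(264.5,203),(261,172)]: print(px,onz('top',px,z).round(4))
print('collar',onz('top',(225+185/5,120+255/5),.118))
print('pintop', onz('top',(330+(555-380)/6,185+160/6),.044+.047))
for n in ['dropper','pot','eyepiece']:
    pass
print('pot',onz('top',(318,163),.049),'drop',onz('top',(363,163),.1),'eye',onz('top',(177,215),.042))
# candidate corner tests: block corners
E
```

```text
(263.5, 204) [0.4803 0.015  0.11  ]
(258, 150) [0.6239 0.0335 0.11  ]
(264.5, 203) [0.483  0.0124 0.11  ]
(261, 172) [0.5651 0.0239 0.11  ]
collar [0.56702893 0.02118976 0.118     ]
pintop [ 0.46702908 -0.24285533  0.091     ]
pot [ 0.60080936 -0.13329633  0.049     ] drop [ 0.59793551 -0.2498321   0.1       ] eye [0.44547598 0.25661664 0.042     ]
```

```bash
python3 - <<'E'
from h import *
f=lambda p,z:onz('top',(225+(p[0]-2)/5,120+(p[1]-2)/5),z)
c=[f(p,.012) for p in [(77,187),(260,157),(287,358),(105,385)]]
print(np.round(c,4)); yaw=lambda a,b:np.degrees(np.arctan2((b-a)[1],(b-a)[0]))
print('yaw',yaw(c[3],c[0]),yaw(c[2],c[1]),yaw(c[2],c[3])-90,yaw(c[1],c[0])-90)
ctr=np.mean(c,0); print('ctr',ctr)
for ps in [8.,]:
  x=np.array([np.cos(np.radians(ps)),np.sin(np.radians(ps)),0]); print('origin',ctr-.062*x)
print('hole',f((199,377),.108),'end',f((202,404),.11),'lens',f((155,95),.11), 'lensyaw',yaw(f((199,377),.11),f((155,95),.11)))
g=lambda p,z:onz('top',(330+(p[0]-380-2.5)/6,185+(p[1]-2.5)/6),z)
b=[g(p,.044) for p in [(495,150),(597,112)]]; print('block',np.round(b,4),yaw(b[1],b[0])-90)
# camera rel tool
s=robot.read_state(); m=imaging.camera_model('wrist'); T=Rm(s['orientation'])
Rc=T.T@Rm(m['orientation']); pc=T.T@(np.array(m['position'])-np.array(s['tool_pos'])); print(pc,Rc.round(3))
np.savez('cam.npz',Rc=Rc,pc=pc)
for h in [0,.05,.1,.13]:
  for dx in [0,-.05,-.1]:
    mm=dict(m);print(h,dx,proj('w',s['tool_pos']+T@np.array([dx,h,0]),m).round(0))
E
```

```text
[[ 0.6169  0.0866  0.012 ]
 [ 0.6368 -0.0177  0.012 ]
 [ 0.5219 -0.0359  0.012 ]
 [ 0.5038  0.0673  0.012 ]]
yaw 9.726698396971086 8.997067048976495 9.963972095202394 10.833926215386995
ctr [0.56983307 0.02506509 0.012     ]
origin [0.50843645 0.01643636 0.012     ]
hole [0.50432339 0.0132356  0.108     ] end [0.4899503  0.01125407 0.11      ] lens [0.65448394 0.04072988 0.11      ] lensyaw 10.373189620025073
block [[ 0.4734 -0.2222  0.044 ]
 [ 0.4922 -0.2698  0.044 ]] 21.601815522309366
[-0.08050305 -0.14608755  0.00092292] [[-0.     0.958  0.286]
 [ 0.    -0.286  0.958]
 [ 1.     0.    -0.   ]]
0 0 [254. 250.]
0 -0.05 [254. 164.]
0 -0.1 [254.  60.]
0.05 0 [254. 217.]
0.05 -0.05 [254. 149.]
0.05 -0.1 [254.  71.]
0.1 0 [255. 196.]
0.1 -0.05 [255. 140.]
0.1 -0.1 [255.  78.]
0.13 0 [255. 186.]
0.13 -0.05 [255. 136.]
0.13 -0.1 [255.  81.]
```

```bash
cat >> h.py <<'E'
def plan(target,yaw,n,z=1.,st=None,ret=False):
    "rows to target world pos, tool-down with tool x at yaw deg"
    s=st or robot.read_state(); p=np.array(s['tool_pos']); T=Rm(s['orientation'])
    y=np.radians(yaw); Tt=np.array([[np.cos(y),0,-np.sin(y)],[np.sin(y),0,np.cos(y)],[0,-1,0]])
    rv=R.from_matrix(T.T@Tt).as_rotvec(); out=[]
    d=(np.array(target)-p)/n
    for i in range(n):
        Ti=T@R.from_rotvec(rv*i/n).as_matrix()
        out+=[*np.round(Ti.T@d,5).tolist(),*np.round(np.degrees(rv)/n,2).tolist(),z]
    for i in range(0,n,5): print(json.dumps(out[i*7:(i+5)*7]))
def st():
    s=robot.read_state(); T=Rm(s['orientation']); print('t',round(s['t'],2),'p',np.round(s['tool_pos'],4),'yaw',round(np.degrees(np.arctan2(T[1,0],T[0,0])),2),'dn',T[:,1].round(3),'F',np.round(s['force'],2),'M',np.round(s['wrist_torque'],2),'op',round(s['opening'],4)); return s
E
python3 -c "
from h import *
plan([.504,.0133,.155],10,15)"
```

```text
[0.03238, 0.00551, -0.03097, -0.0, -1.61, -0.0, 1.0, 0.0315, 0.00551, -0.03186, -0.0, -1.61, -0.0, 1.0, 0.03059, 0.00551, -0.03273, -0.0, -1.61, -0.0, 1.0, 0.02966, 0.00551, -0.03357, -0.0, -1.61, -0.0, 1.0, 0.02871, 0.00551, -0.03439, -0.0, -1.61, -0.0, 1.0]
[0.02773, 0.00551, -0.03518, -0.0, -1.61, -0.0, 1.0, 0.02674, 0.00551, -0.03595, -0.0, -1.61, -0.0, 1.0, 0.02572, 0.00551, -0.03668, -0.0, -1.61, -0.0, 1.0, 0.02468, 0.00551, -0.03739, -0.0, -1.61, -0.0, 1.0, 0.02363, 0.00551, -0.03806, -0.0, -1.61, -0.0, 1.0]
[0.02255, 0.00551, -0.03871, -0.0, -1.61, -0.0, 1.0, 0.02146, 0.00551, -0.03933, -0.0, -1.61, -0.0, 1.0, 0.02035, 0.00551, -0.03991, -0.0, -1.61, -0.0, 1.0, 0.01922, 0.00551, -0.04047, -0.0, -1.61, -0.0, 1.0, 0.01808, 0.00551, -0.04099, -0.0, -1.61, -0.0, 1.0]
```

Keep height until close; x/z of the tool carry it over.

>>> carry_out:
  motion: [0.032,0,-0.031,0,-1.6,0,1,0.031,0,-0.032,0,-1.6,0,1,0.031,0,-0.033,0,-1.6,0,1,0.03,0,-0.034,0,-1.6,0,1,0.029,0,-0.034,0,-1.6,0,1]

```text
t: 1.45
tool_pos: [0.2659, 0.3898, 0.2357]
orientation: [-1.57, 0.074, -0.072]
force: [1.1, 0.3, 0.8]
opening: 0.093
```

>>> carry_out:
  motion: [0.028,0,-0.035,0,-1.6,0,1,0.027,0,-0.036,0,-1.6,0,1,0.026,0,-0.037,0,-1.6,0,1,0.025,0,-0.037,0,-1.6,0,1,0.024,0,-0.038,0,-1.6,0,1]

```text
t: 1.95
tool_pos: [0.3931, 0.1944, 0.2371]
orientation: [-1.569, -0.045, 0.04]
force: [1.0, 0.2, 0.8]
opening: 0.0929
```

```bash
python3 -c "
from h import *
st();plan([.504,.0133,.155],10,5);plan([.504,.0133,.155],10,10)"
```

```text
t 1.95 p [0.3931 0.1944 0.2371] yaw 3.13 dn [ 0.003  0.002 -1.   ] F [1.04 0.22 0.82] M [ 0.05 -0.02  0.03] op 0.0929
[0.02012, 0.01642, -0.03741, -0.02, -1.37, 0.04, 1.0, 0.01923, 0.01642, -0.03788, -0.02, -1.37, 0.04, 1.0, 0.01832, 0.01642, -0.03833, -0.02, -1.37, 0.04, 1.0, 0.01741, 0.01642, -0.03875, -0.02, -1.37, 0.04, 1.0, 0.01649, 0.01642, -0.03915, -0.02, -1.37, 0.04, 1.0]
[0.01006, 0.00821, -0.01871, -0.01, -0.69, 0.02, 1.0, 0.00984, 0.00821, -0.01882, -0.01, -0.69, 0.02, 1.0, 0.00961, 0.00821, -0.01894, -0.01, -0.69, 0.02, 1.0, 0.00939, 0.00821, -0.01905, -0.01, -0.69, 0.02, 1.0, 0.00916, 0.00821, -0.01916, -0.01, -0.69, 0.02, 1.0]
[0.00893, 0.00821, -0.01927, -0.01, -0.69, 0.02, 1.0, 0.00871, 0.00821, -0.01937, -0.01, -0.69, 0.02, 1.0, 0.00847, 0.00821, -0.01948, -0.01, -0.69, 0.02, 1.0, 0.00824, 0.00821, -0.01958, -0.01, -0.69, 0.02, 1.0, 0.00801, 0.00821, -0.01967, -0.01, -0.69, 0.02, 1.0]
```

>>> carry_out:
  motion: [0.02,0,-0.041,0,-1.5,0,1,0.02,0,-0.042,0,-1.5,0,1,0.02,0.01,-0.042,0,-1.5,0,1,0.019,0.03,-0.042,0,-1.5,0,1,0.018,0.03,-0.035,0,-1.5,0,1]

```text
t: 2.45
tool_pos: [0.5159, -0.0005, 0.1767]
orientation: [-1.565, -0.163, 0.134]
force: [0.7, 1.1, -0.1]
opening: 0.093
```

```bash
python3 -c "
from h import *
st();plan([.504,.0133,.155],10,3)"
```

```text
t 2.45 p [ 5.159e-01 -5.000e-04  1.767e-01] yaw 10.86 dn [ 0.018  0.002 -1.   ] F [ 0.73  1.06 -0.09] M [-0.01 -0.03 -0.05] op 0.093
[-0.00316, 0.00717, 0.00527, 0.02, 0.29, 0.35, 1.0, -0.00314, 0.00719, 0.00525, 0.02, 0.29, 0.35, 1.0, -0.00312, 0.00721, 0.00523, 0.02, 0.29, 0.35, 1.0]
```

>>> carry_out:
  motion: [0,0,0,0,0,0,1,-0.003,0.007,0.006,0,0.3,0.4,1,-0.003,0.007,0.005,0,0.3,0.4,1,-0.003,0.005,0.005,0,0.3,0.4,1,0,0,0,0,0,0,1]

```text
t: 2.95
tool_pos: [0.502, 0.0129, 0.1525]
orientation: [-1.567, -0.125, 0.14]
force: [-0.1, -0.2, -0.3]
opening: 0.0929
```

```bash
python3 - <<'E'
from h import *
st(); m=imaging.camera_model('wrist'); im=snap('wrist','w1'); 
import pickle; pickle.dump((robot.read_state(),m),open('w1.pkl','wb'))
cv2.imwrite('pics/w1z.png',cv2.resize(im[110:290,170:340],None,fx=3.3,fy=3.3,interpolation=cv2.INTER_CUBIC))
print(proj('wrist',[.504,.0133,.11],m))
E
```

```text
t 2.95 p [0.502  0.0129 0.1525] yaw 9.66 dn [-0.01  -0.001 -1.   ] F [-0.08 -0.24 -0.29] M [ 0.1   0.05 -0.02] op 0.0929
[254.06390545 223.31694977]
```

View pics/w1z.png

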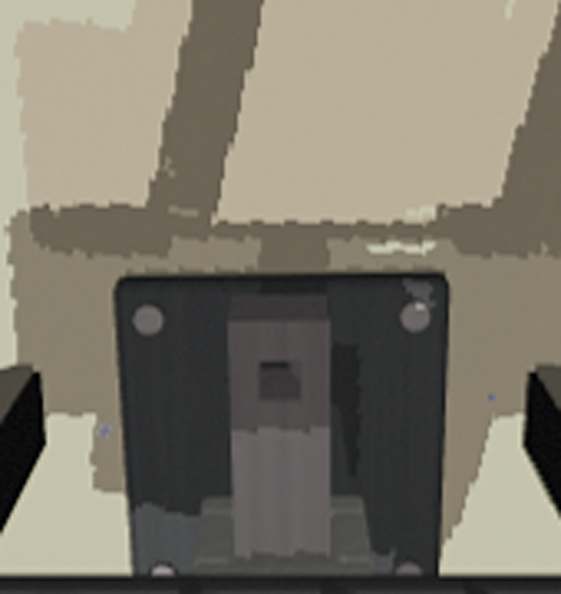

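View pics/w1.png

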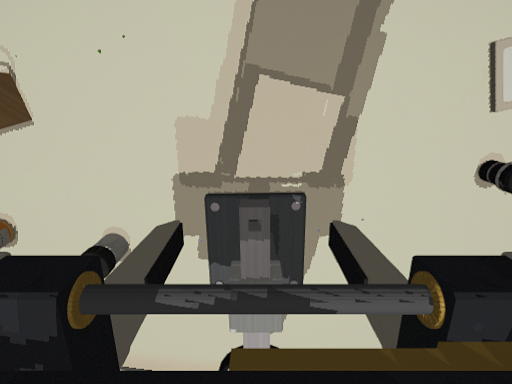

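```bash
python3 - <<'E'
from h import *
import pickle; s,m=pickle.load(open('w1.pkl','rb'))
f=lambda p,z=.11:onz('w',(170+(p[0]-1.15)/3.3,110+(p[1]-1.15)/3.3),z,m)
H=f((280,380.5));print('hole',H)
L0,L1,R0,R1=f((229,322)),f((233.5,553)),f((330.5,322)),f((330.5,553))
y=lambda a,b:np.degrees(np.arctan2(*(b-a)[1::-1]))
print('width',np.linalg.norm((L0-R0)),np.linalg.norm(L1-R1),'yaw',y(L0,L1),y(R0,R1),'end',(L0+R0)/2,'dist end-hole',np.linalg.norm((L0+R0)/2-H))
print('hole size',f((259,380))-f((301,380)),f((280,362))-f((280,399)))
# base plate corners far(-x)
a,b=f((116,279),.012),f((448,276),.012); print('plate -x corners',a,b,y(a,b)-90+180,np.linalg.norm(a-b)); 
x=np.array([np.cos(np.radians(10)),np.sin(np.radians(10)),0]);print('origin',(a+b)/2-.002*x)
plan([.467,-.243,.155],21.5,15)
# block corner in wrist & pin seen? top+scene triangulation of pin tab top
o1=ray('top',(330+(580-382.5)/6,185+(163-2.5)/6)); o2=ray('scene',(275+(632-420-3)/7,245+(68-3)/7))
print('pin tab top tri',tri([o1,o2]), onz('scene',(275+(632-423)/7,245+65/7),.091), onz('top',(330+(580-382.5)/6,185+(163-2.5)/6),.091))
E
```

```text
hole [0.50519728 0.01381983 0.11      ]
width 0.021671470208398578 0.02231158107171869 yaw 9.817401493572804 10.467992571037392 end [0.49189983 0.01151176 0.11      ] dist end-hole 0.013496271076381171
hole size [ 0.00153569 -0.00900208  0.        ] [-0.00857207 -0.00145306  0.        ]
plate -x corners [ 0.52130768 -0.03700133  0.012     ] [0.5024751  0.06741242 0.012     ] 190.22422519448668 0.10609852097533432
origin [0.50992178 0.01485825 0.012     ]
[-0.0052, -8e-05, -0.01641, -0.0, -0.79, -0.03, 1.0, -0.00543, -8e-05, -0.01634, -0.0, -0.79, -0.03, 1.0, -0.00565, -8e-05, -0.01626, -0.0, -0.79, -0.03, 1.0, -0.00587, -9e-05, -0.01618, -0.0, -0.79, -0.03, 1.0, -0.00609, -9e-05, -0.0161, -0.0, -0.79, -0.03, 1.0]
[-0.00631, -9e-05, -0.01601, -0.0, -0.79, -0.03, 1.0, -0.00653, -9e-05, -0.01593, -0.0, -0.79, -0.03, 1.0, -0.00675, -0.0001, -0.01583, -0.0, -0.79, -0.03, 1.0, -0.00697, -0.0001, -0.01574, -0.0, -0.79, -0.03, 1.0, -0.00718, -0.0001, -0.01564, -0.0, -0.79, -0.03, 1.0]
[-0.0074, -0.00011, -0.01554, -0.0, -0.79, -0.03, 1.0, -0.00761, -0.00011, -0.01544, -0.0, -0.79, -0.03, 1.0, -0.00782, -0.00012, -0.01533, -0.0, -0.79, -0.03, 1.0, -0.00803, -0.00012, -0.01522, -0.0, -0.79, -0.03, 1.0, -0.00824, -0.00012, -0.01511, -0.0, -0.79, -0.03, 1.0]
pin tab top tri [ 0.46565785 -0.25238331  0.09053488] [ 0.46378555 -0.25238866  0.091     ] [ 0.46704921 -0.2530636   0.091     ]
```

>>> carry_out:
  motion: [-0.013,0,-0.044,0,-2.4,0,1,-0.014,0,-0.043,0,-2.4,0,1,-0.016,0,-0.043,0,-2.4,0,1,-0.018,0,-0.042,0,-2.4,0,1,-0.02,0,-0.041,0,-2.4,0,1]

```text
t: 3.5
tool_pos: [0.482, -0.2125, 0.159]
orientation: [-1.551, -0.318, 0.316]
force: [0.2, 0.5, -0.2]
opening: 0.0931
```

>>> carry_out:
  motion: [-0.006,0,-0.012,0,0,0,1,0,0,0,0,0,0,1,0,0,0,0,0,0,1,0,0,0,0,0,0,1,0,0,0,0,0,0,1]

```text
t: 4.0
tool_pos: [0.4823, -0.2273, 0.162]
orientation: [-1.555, -0.32, 0.313]
force: [0.0, 0.1, 0.6]
opening: 0.093
```

```bash
python3 - <<'E'
from h import *
st(); m=imaging.camera_model('wrist'); im=snap('wrist','w2'); 
import pickle; pickle.dump((robot.read_state(),m),open('w2.pkl','wb'))
cv2.imwrite('pics/w2z.png',cv2.resize(im[130:290,170:340],None,fx=3.5,fy=3.5,interpolation=cv2.INTER_CUBIC))
print(proj('wrist',[.466,-.2525,.091],m))
plan([.466,-.2525,.12],21.6,3)
E
```

```text
t 4.0 p [ 0.4823 -0.2273  0.162 ] yaw 23.07 dn [ 0.006 -0.006 -1.   ] F [0.02 0.06 0.58] M [ 0.07  0.04 -0.05] op 0.093
[233.3584206  175.82814084]
[-0.00836, 0.014, -0.00552, 0.14, 0.49, 0.06, 1.0, -0.0083, 0.01399, -0.00562, 0.14, 0.49, 0.06, 1.0, -0.00823, 0.01399, -0.00573, 0.14, 0.49, 0.06, 1.0]
```

View pics/w2z.png

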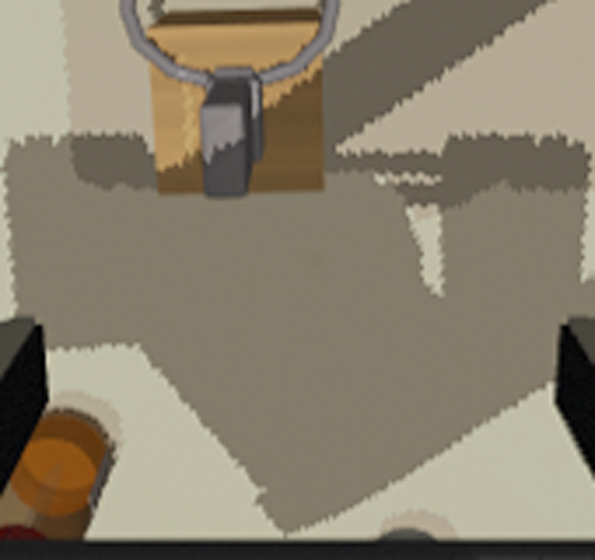

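```bash
python3 - <<'E'
from h import *
import pickle; s,m=pickle.load(open('w2.pkl','rb'))
im=cv2.imread('pics/w2.png')
cv2.imwrite('pics/w2zz.png',cv2.resize(im[140:190,205:265],None,fx=12,fy=12,interpolation=cv2.INTER_CUBIC))
f=lambda p,z=.091:onz('w',(170+(p[0]-1.25)/3.5,130+(p[1]-1.25)/3.5),z,m)
print(f((224,150)))
y=lambda a,b:np.degrees(np.arctan2(*(b-a)[1::-1]))
a,b,c,d=f((153,40),.044),f((323,40),.044),f((158,193),.044),f((324,189),.044)
print('block ',y(a,c),y(b,d),y(c,d)-90,np.linalg.norm(c-d))
print('tab corners',f((202,105)),f((242,105)),f((206,196)),f((247,196)))
E
```

```text
[ 0.46342088 -0.25329181  0.091     ]
block  22.5178981936545 23.837980267734068 24.648366825798504 0.04572112031168487
tab corners [ 0.45586661 -0.26154031  0.091     ] [ 0.45239497 -0.25343065  0.091     ] [ 0.47496825 -0.25306255  0.091     ] [ 0.47130634 -0.24452539  0.091     ]
```

View pics/w2zz.png

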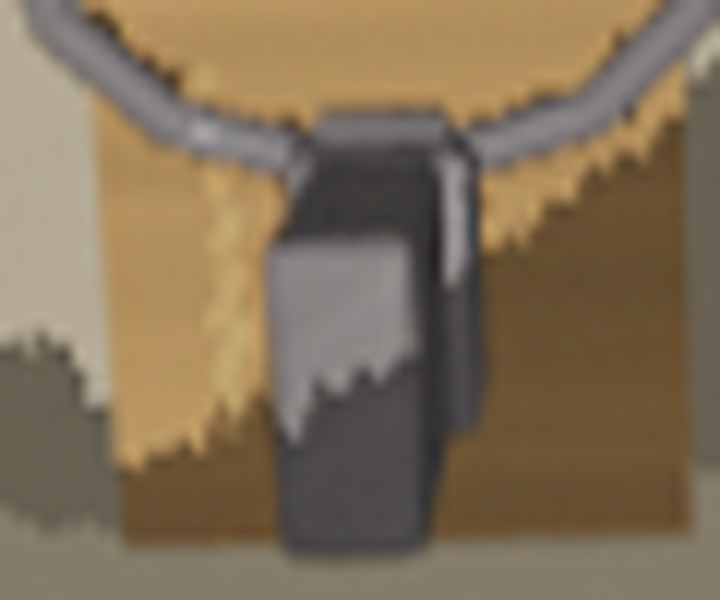

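```bash
python3 - <<'E'
from h import *
import pickle; s,m=pickle.load(open('w2.pkl','rb'))
f=lambda p,z=.091:onz('w',(205+(p[0]-5.5)/12,140+(p[1]-5.5)/12),z,m)
y=lambda a,b:np.degrees(np.arctan2(*(b-a)[1::-1]))
c=[f(p) for p in [(270,243),(408,238),(425,550),(288,552)]]
P=np.mean(c,0);print(P,y(c[0],c[3]),y(c[1],c[2]),y(c[0],c[1])-90,y(c[3],c[2])-90,np.linalg.norm(c[0]-c[3]),np.linalg.norm(c[0]-c[1]))
plan([*P[:2],.115],23,4)
E
```

```text
[ 0.46360124 -0.2533156   0.091     ] 24.72213743262257 25.176366927172154 25.275691883102724 24.086294188447724 0.020704161312213615 0.008890230758142032
[-0.00691, 0.01175, -0.00408, 0.11, 0.02, 0.04, 1.0, -0.0069, 0.01174, -0.00411, 0.11, 0.02, 0.04, 1.0, -0.00689, 0.01174, -0.00413, 0.11, 0.02, 0.04, 1.0, -0.00687, 0.01174, -0.00416, 0.11, 0.02, 0.04, 1.0]
```

>>> carry_out:
  motion: [-0.007,0.011,-0.004,0.1,-0.4,0,1,-0.007,0.011,-0.004,0.1,-0.4,0,1,-0.007,0.011,-0.004,0.1,-0.4,0,1,-0.006,0.011,-0.004,0.1,-0.3,0,1,0,0,0,0,0,0,1]

```text
t: 4.55
tool_pos: [0.4622, -0.2526, 0.1126]
orientation: [-1.542, -0.342, 0.34]
force: [-1.0, -0.6, -1.0]
opening: 0.0928
```

```bash
python3 - <<'E'
from h import *
st();plan([.4635,-.2533,.0805],24.5,3)
E
```

```text
t 4.55 p [ 0.4622 -0.2526  0.1126] yaw 24.91 dn [ 0.001  0.002 -1.   ] F [-0.98 -0.63 -1.05] M [0.07 0.09 0.  ] op 0.0928
[0.00029, 0.01071, -0.00041, -0.04, 0.14, 0.03, 1.0, 0.0003, 0.01071, -0.00041, -0.04, 0.14, 0.03, 1.0, 0.00031, 0.01071, -0.0004, -0.04, 0.14, 0.03, 1.0]
```

>>> carry_out:
  motion: [0.0003,0.0105,0,0,0.1,0,0.3,0.0003,0.0105,0,0,0.1,0,-0.2,0.0003,0.0105,0,0,0.1,0,-0.4,0,0,0,0,0,0,-0.5,0,0,0,0,0,0,-0.5]
  squeeze: 45

```text
t: 5.05
tool_pos: [0.4626, -0.2521, 0.0774]
orientation: [-1.541, -0.336, 0.335]
force: [0.2, -0.3, -0.2]
opening: 0.0575
```

```bash
python3 - <<'E'
from h import *
st();plan([.4635,-.2533,.0805],24.5,1)
E
```

```text
t 5.05 p [ 0.4626 -0.2521  0.0774] yaw 24.5 dn [-0.     0.004 -1.   ] F [ 0.17 -0.34 -0.17] M [0.03 0.05 0.03] op 0.0575
[0.00031, -0.00308, -0.00144, -0.19, -0.0, 0.07, 1.0]
```

>>> carry_out:
  motion: [0.0003,-0.003,-0.0014,-0.2,0,0,-0.5,0,0,0,0,0,0,-1,0,0,0,0,0,0,-1,0,0,0,0,0,0,-1,0,0,0,0,0,0,-1]

```text
t: 5.55
tool_pos: [0.4649, -0.2538, 0.0827]
orientation: [-1.547, -0.339, 0.333]
force: [0.6, 0.3, 0.8]
opening: 0.0175
```

>>> carry_out:
  motion: [0,0,0,0,0,0,-1,0,0,0,0,0,0,-1,0,0,0,0,0,0,-1,0,0,0,0,0,0,-1,0,0,0,0,0,0,-1]

```text
t: 6.05
tool_pos: [0.465, -0.2539, 0.0828]
orientation: [-1.547, -0.339, 0.333]
force: [-0.2, 0.7, 0.1]
opening: 0.0096
```

```bash
python3 - <<'E'
from h import *
st();m=imaging.camera_model('wrist'); im=snap('wrist','w3')
cv2.imwrite('pics/w3z.png',im[90:350,130:380].repeat(2,0).repeat(2,1))
E
```

```text
t 6.05 p [ 0.465  -0.2539  0.0828] yaw 24.53 dn [ 0.004 -0.002 -1.   ] F [-0.2   0.68  0.12] M [0.08 0.04 0.01] op 0.0096
```

View pics/w3z.png

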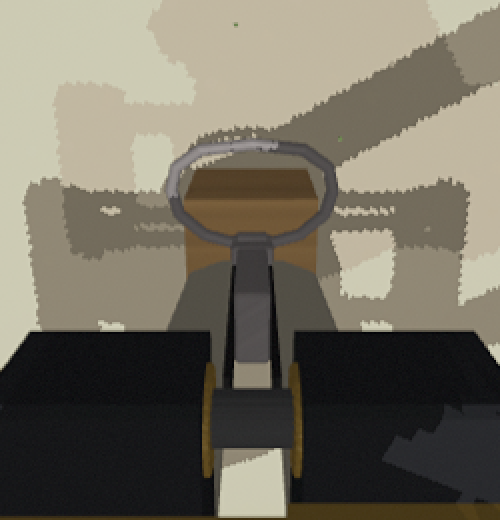

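```bash
python3 - <<'E'
from h import *
s=robot.read_state();m=imaging.camera_model('wrist'); im=cv2.imread('pics/w3.png')
cv2.imwrite('pics/w3zz.png',cv2.resize(im[200:280,220:290],None,fx=8,fy=8,interpolation=cv2.INTER_CUBIC))
T=Rm(s['orientation']);f=lambda p:T.T@(onz('w',p,.091,m)-s['tool_pos'])
for r in [233,235,236,237,239,268,270,271,272]: print(r,f((256,r)).round(4))
plan([.465,-.2539,.2],24.5,3,-1)
E
```

```text
233 [-0.0139 -0.0083  0.0014]
235 [-0.0127 -0.0083  0.0014]
236 [-0.0122 -0.0083  0.0014]
237 [-0.0116 -0.0083  0.0014]
239 [-0.0104 -0.0083  0.0014]
268 [ 0.0072 -0.0082  0.0014]
270 [ 0.0085 -0.0082  0.0014]
271 [ 0.0091 -0.0082  0.0014]
272 [ 0.0097 -0.0082  0.0014]
[0.00012, -0.03908, -0.00015, 0.06, 0.01, 0.06, -1, 8e-05, -0.03908, -0.0001, 0.06, 0.01, 0.06, -1, 4e-05, -0.03908, -6e-05, 0.06, 0.01, 0.06, -1]
```

View pics/w3zz.png

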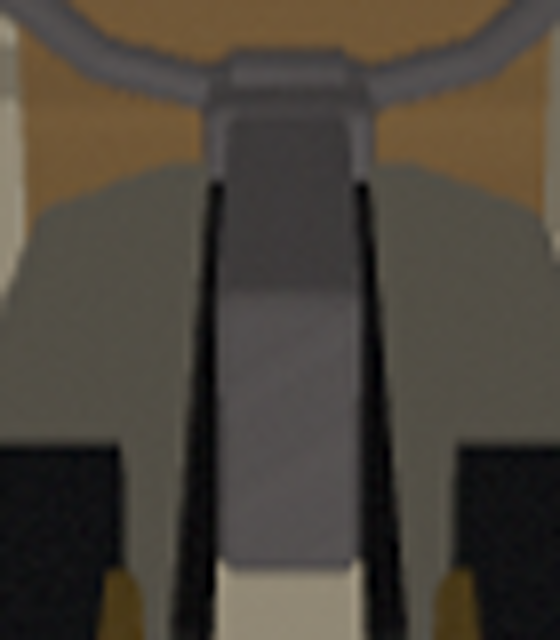

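>>> carry_out:
  motion: [0,-0.01,0,0,0,0,-1,0,-0.02,0,0,0,0,-1,0,-0.03,0,0,0,0,-1,0,-0.03,0,0,0,0,-1,0,-0.03,0,0,0,0,-1]

```text
t: 6.6
tool_pos: [0.4614, -0.2523, 0.2029]
orientation: [-1.541, -0.333, 0.338]
force: [-0.4, 0.3, -0.6]
opening: 0.0096
```

```bash
python3 - <<'E'
from h import *
st();plan([.507,.0125,.2],10.1,5,-1)
E
```

```text
t 6.6 p [ 0.4614 -0.2523  0.2029] yaw 24.52 dn [-0.004  0.002 -1.   ] F [-0.41  0.28 -0.58] M [ 0.03 -0.06 -0.02] op 0.0096
[0.03028, 0.00067, 0.04439, -0.04, 2.88, -0.04, -1, 0.02801, 0.00066, 0.04586, -0.04, 2.88, -0.04, -1, 0.02567, 0.00064, 0.04721, -0.04, 2.88, -0.04, -1, 0.02326, 0.00062, 0.04844, -0.04, 2.88, -0.04, -1, 0.02079, 0.0006, 0.04955, -0.04, 2.88, -0.04, -1]
```

>>> carry_out:
  motion: [0.02,0,0.03,0,2.3,0,-1,0.028,0,0.044,0,2.8,0,-1,0.026,0,0.046,0,2.8,0,-1,0.024,0,0.046,0,2.8,0,-1,0.022,0,0.047,0,2.8,0,-1]

```text
t: 7.1
tool_pos: [0.5089, -0.0205, 0.2141]
orientation: [-1.574, -0.144, 0.128]
force: [1.3, 0.1, -1.1]
opening: 0.0097
```

>>> carry_out:
  motion: [0,0,0.005,0,0,0,-1,0,0,0,0,0,0,-1,0,0,0,0,0,0,-1,0,0,0,0,0,0,-1,0,0,0,0,0,0,-1]

```text
t: 7.6
tool_pos: [0.5083, -0.0123, 0.2162]
orientation: [-1.573, -0.149, 0.131]
force: [-0.6, -0.8, -1.0]
opening: 0.01
```

```bash
python3 - <<'E'
from h import *
st();plan([.507,.0125,.19],10.1,2,-1)
E
```

```text
t 7.6 p [ 0.5083 -0.0123  0.2162] yaw 10.22 dn [ 0.012 -0.006 -1.   ] F [-0.56 -0.81 -1.02] M [ 0.06 -0.02 -0.04] op 0.01
[0.00143, 0.01303, 0.0124, 0.22, 0.06, 0.31, -1, 0.00148, 0.01307, 0.01235, 0.22, 0.06, 0.31, -1]
```

>>> carry_out:
  motion: [0.0012,0.01,0.012,0.2,0,0.3,-1,0.0012,0.01,0.012,0.2,0,0.3,-1,0,0,0,0,0,0,-1,0,0,0,0,0,0,-1,0,0,0,0,0,0,-1]

```text
t: 8.1
tool_pos: [0.5055, 0.0116, 0.1929]
orientation: [-1.566, -0.135, 0.14]
force: [-0.1, -0.9, -0.6]
opening: 0.0098
```

```bash
python3 - <<'E'
from h import *
s=st();plan([.507,.0125,.19],10.1,1,-1)
im=snap('wrist','w4'); t=snap('scene','s4'); tt=snap('top','t4')
o=np.zeros((560,800,3),np.uint8)
o[:480,:400]=cv2.resize(im[190:310,206:306],None,fx=4,fy=4,interpolation=cv2.INTER_CUBIC)
a=cv2.resize(t[120:220,240:340],None,fx=4,fy=4,interpolation=cv2.INTER_CUBIC);o[:400,400:]=a
cv2.imwrite('pics/w4z.png',o)
E
```

```text
t 8.1 p [0.5055 0.0116 0.1929] yaw 10.0 dn [-0.003 -0.    -1.   ] F [-0.12 -0.92 -0.56] M [ 0.08 -0.09  0.03] op 0.0098
[0.00161, 0.0029, 0.00064, -0.02, -0.1, -0.18, -1]
```

View pics/w4z.png

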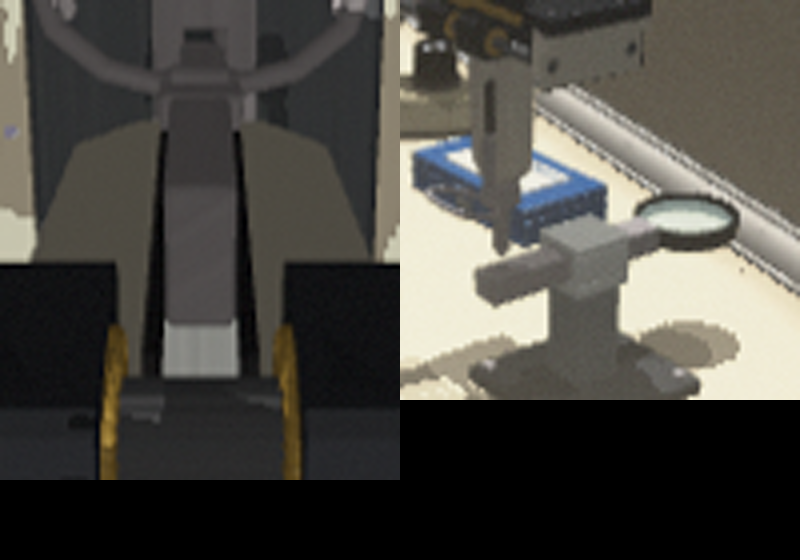

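>>> carry_out:
  motion: [0.0016,0.002,0.0004,0,0,0,-1,0,0,0,0,0,0,-1,0,0.002,0,0,0,0,-1,0,0.002,0,0,0,0,-1,0,0,0,0,0,0,-1]

```text
t: 8.75
tool_pos: [0.5081, 0.0116, 0.1878]
orientation: [-1.567, -0.136, 0.137]
force: [0.6, -0.8, -1.4]
opening: 0.0101
```

```bash
python3 - <<'E'
from h import *
s=st();plan([.507,.0125,.178],10.1,1,-1)
E
```

```text
t 8.75 p [0.5081 0.0116 0.1878] yaw 9.95 dn [-0.    -0.001 -1.   ] F [ 0.62 -0.78 -1.45] M [ 0.05 -0.05  0.03] op 0.0101
[-0.00092, 0.00979, 0.00106, 0.03, -0.15, -0.03, -1]
```

>>> carry_out:
  motion: [-0.0009,0.001,0.001,0,-0.1,0,-1,0,0.002,0,0,0,0,-1,0,0.002,0,0,0,0,-1,0,0.002,0,0,0,0,-1,0,0,0,0,0,0,-1]

```text
t: 9.25
tool_pos: [0.5067, 0.0126, 0.18]
orientation: [-1.567, -0.137, 0.139]
force: [0.2, 0.0, -1.2]
opening: 0.0095
```

```bash
python3 - <<'E'
from h import *
s=st();plan([.507,.0125,.178],10.1,1,-1)
E
```

```text
t 9.25 p [0.5067 0.0126 0.18  ] yaw 10.06 dn [-0.001 -0.001 -1.   ] F [ 0.17  0.   -1.22] M [-0.01 -0.04 -0.01] op 0.0095
[0.00024, 0.002, -9e-05, 0.02, -0.04, -0.05, -1]
```

>>> carry_out:
  motion: [0,0.002,0,0,0,0,-1,0,0.002,0,0,0,0,-1,0,0.001,0,0,0,0,-1,0,0,0,0,0,0,-1,0,0,0,0,0,0,-1]

```text
t: 9.75
tool_pos: [0.5068, 0.0125, 0.1745]
orientation: [-1.567, -0.137, 0.139]
force: [1.0, -0.1, -1.3]
opening: 0.0099
```

```bash
python3 - <<'E'
from h import *
s=st()
E
```

```text
t 9.75 p [0.5068 0.0125 0.1745] yaw 10.05 dn [-0.001 -0.001 -1.   ] F [ 1.05 -0.09 -1.27] M [ 0.03 -0.   -0.04] op 0.0099
```

>>> carry_out:
  motion: [0,0.002,0,0,0,0,-1,0,0.002,0,0,0,0,-1,0,0.002,0,0,0,0,-1,0,0,0,0,0,0,-1,0,0,0,0,0,0,-1]

```text
t: 10.25
tool_pos: [0.5073, 0.0124, 0.1694]
orientation: [-1.567, -0.138, 0.137]
force: [-0.5, -0.2, 1.2]
opening: 0.0095
```

```bash
python3 - <<'E'
from h import *
s=st()
E
```

```text
t 10.25 p [0.5073 0.0124 0.1694] yaw 10.05 dn [ 0.001 -0.001 -1.   ] F [-0.49 -0.21  1.17] M [ 0.02  0.12 -0.01] op 0.0095
```

Ball being met. Continue gently.

>>> carry_out:
  motion: [0,0.002,0,0,0,0,-1,0,0.002,0,0,0,0,-1,0,0.002,0,0,0,0,-1,0,0.002,0,0,0,0,-1,0,0.002,0,0,0,0,-1]

```text
t: 10.75
tool_pos: [0.5074, 0.0124, 0.1605]
orientation: [-1.567, -0.139, 0.137]
force: [-2.5, 0.4, 5.2]
opening: 0.0096
```

```bash
python3 - <<'E'
from h import *
s=st()
E
```

```text
t 10.75 p [0.5074 0.0124 0.1605] yaw 10.06 dn [ 0.001 -0.001 -1.   ] F [-2.51  0.37  5.21] M [ 0.07  0.61 -0.05] op 0.0096
```

>>> carry_out:
  motion: [-0.0005,0.002,0,0,0,0,-1,0,0.002,0,0,0,0,-1,0,0.002,0,0,0,0,-1,0,0.0015,0,0,0,0,-1,0,0,0,0,0,0,-1]

```text
t: 11.25
tool_pos: [0.5072, 0.0124, 0.152]
orientation: [-1.567, -0.139, 0.136]
force: [0.6, -1.4, 0.4]
opening: 0.0098
```

```bash
python3 - <<'E'
from h import *
s=st()
E
```

```text
t 11.25 p [0.5072 0.0124 0.152 ] yaw 10.06 dn [ 0.002 -0.001 -1.   ] F [ 0.58 -1.42  0.43] M [ 0.02 -0.1   0.07] op 0.0098
```

>>> carry_out:
  motion: [0,0.001,0,0,0,0,-1,0,0.001,0,0,0,0,-1,0,0.001,0,0,0,0,-1,0,0,0,0,0,0,-1,0,0,0,0,0,0,-1]

```text
t: 11.75
tool_pos: [0.5072, 0.0124, 0.1487]
orientation: [-1.567, -0.139, 0.136]
force: [-1.8, 0.2, 2.8]
opening: 0.0095
```

```bash
python3 - <<'E'
from h import *
s=st()
E
```

```text
t 11.75 p [0.5072 0.0124 0.1487] yaw 10.06 dn [ 0.002 -0.001 -1.   ] F [-1.84  0.19  2.75] M [-0.02  0.16 -0.02] op 0.0095
```

Press a touch more to confirm it is seated.

>>> carry_out:
  motion: [0,0.001,0,0,0,0,-1,0,0.001,0,0,0,0,-1,0,0.001,0,0,0,0,-1,0,0,0,0,0,0,-1,0,0,0,0,0,0,-1]

```text
t: 12.25
tool_pos: [0.5072, 0.0124, 0.1487]
orientation: [-1.567, -0.14, 0.136]
force: [-0.8, -0.3, 2.1]
opening: 0.0095
```

```bash
python3 - <<'E'
from h import *
s=st()
im=snap('wrist','w5'); t=snap('scene','s5')
o=np.zeros((480,800,3),np.uint8)
o[:480,:400]=cv2.resize(im[190:310,206:306],None,fx=4,fy=4,interpolation=cv2.INTER_CUBIC)
a=cv2.resize(t[140:220,240:320],None,fx=5,fy=5,interpolation=cv2.INTER_CUBIC);o[:400,400:]=a
cv2.imwrite('pics/w5z.png',o)
E
```

```text
t 12.25 p [0.5072 0.0124 0.1487] yaw 10.07 dn [ 0.002 -0.001 -1.   ] F [-0.78 -0.32  2.15] M [0.08 0.12 0.04] op 0.0095
```

View pics/w5z.png

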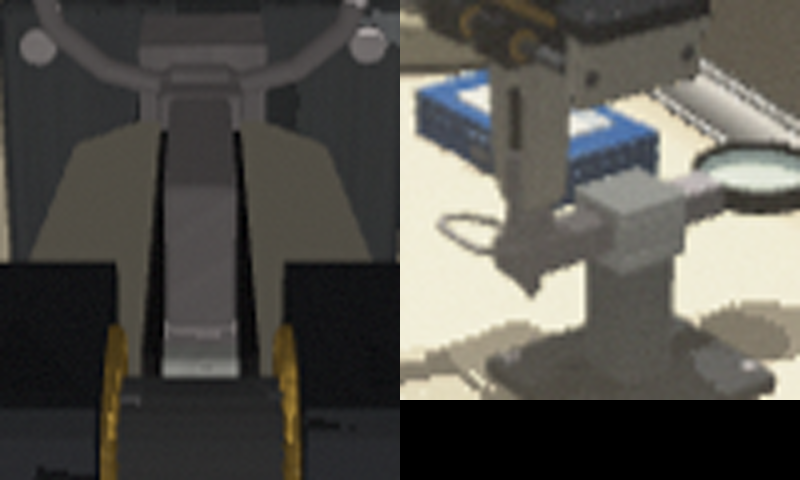

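>>> carry_out:
  motion: [0,0,0,0,0,0,-0.14,0,0,0,0,0,0,-0.14,0,0,0,0,0,0,-0.14,0,0,0,0,0,0,-0.14,0,0,0,0,0,0,-0.14]

```text
t: 12.85
tool_pos: [0.5071, 0.0124, 0.1476]
orientation: [-1.567, -0.139, 0.137]
force: [0.1, -0.6, 0.0]
opening: 0.0393
```

>>> carry_out:
  motion: [0,-0.01,0,0,0,0,-0.14,0,-0.02,0,0,0,0,-0.14,0,-0.015,0,0,0,0,-0.14,0,0,0,0,0,0,-0.14,0,0,0,0,0,0,-0.14]

```text
t: 13.35
tool_pos: [0.5069, 0.0125, 0.1956]
orientation: [-1.567, -0.139, 0.137]
force: [0.7, 0.5, 0.1]
opening: 0.0401
```

```bash
python3 - <<'E'
from h import *
s=st()
import pickle
m=imaging.camera_model('wrist');im=snap('wrist','w6');pickle.dump((robot.read_state(),m),open('w6.pkl','wb'))
t=snap('scene','s6')
o=np.zeros((480,800,3),np.uint8)
o[:480,:400]=cv2.resize(im[150:310,186:320],(400,480),interpolation=cv2.INTER_CUBIC)
a=cv2.resize(t[140:220,240:320],None,fx=5,fy=5,interpolation=cv2.INTER_CUBIC);o[:400,400:]=a
cv2.imwrite('pics/w6z.png',o)
d=np.array([np.cos(np.radians(10)),np.sin(np.radians(10))])
plan([*(np.array([.5057,.0121])-.0315*d),.165],10.1,2,-.14)
E
```

```text
t 13.35 p [0.5069 0.0125 0.1956] yaw 10.06 dn [ 0.001 -0.001 -1.   ] F [0.68 0.45 0.1 ] M [0.02 0.04 0.02] op 0.0401
[-0.0163, 0.01506, -5e-05, 0.03, -0.02, 0.02, -0.14, -0.01629, 0.01507, -5e-05, 0.03, -0.02, 0.02, -0.14]
```

View pics/w6z.png

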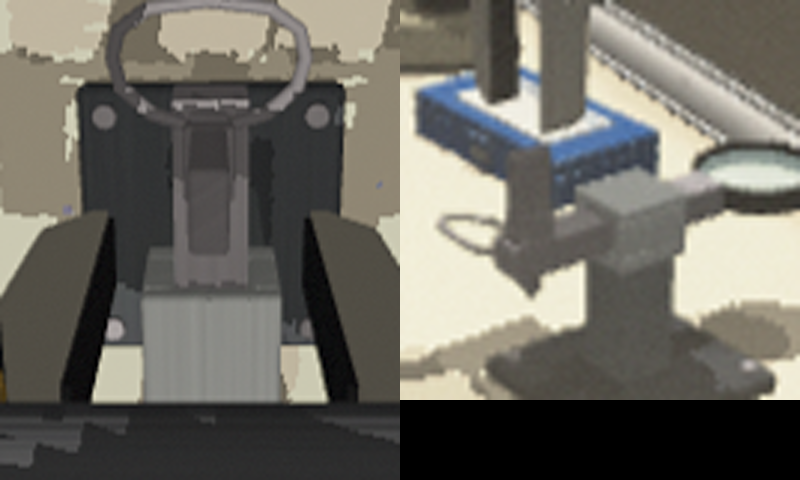

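View pics/w6.png

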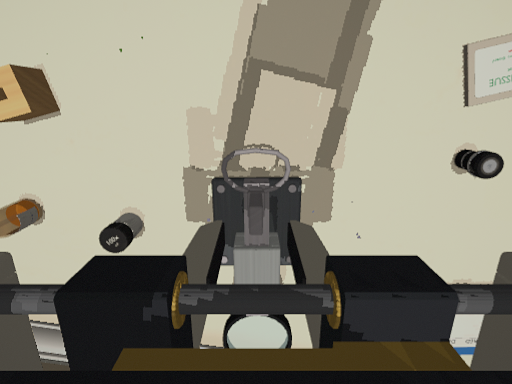

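>>> carry_out:
  motion: [-0.016,0,0,0,0,0,-0.14,-0.0165,0.01,0,0,0,0,-0.14,0,0.018,0,0,0,0,-0.14,0,0.012,0,0,0,0,-0.14,0,0,0,0,0,0,-0.14]

```text
t: 13.95
tool_pos: [0.4719, 0.0068, 0.1504]
orientation: [-1.566, -0.135, 0.141]
force: [-0.9, -0.0, 0.5]
opening: 0.0401
```

```bash
python3 - <<'E'
from h import *
s=st()
im=snap('wrist','w7');t=snap('scene','s7')
o=np.zeros((480,800,3),np.uint8)
o[:480,:400]=cv2.resize(im[150:310,186:320],(400,480),interpolation=cv2.INTER_CUBIC)
a=cv2.resize(t[140:220,240:320],None,fx=5,fy=5,interpolation=cv2.INTER_CUBIC);o[:400,400:]=a
cv2.imwrite('pics/w7z.png',o)
p=np.array(s['tool_pos'])[:2]-[.5057,.0121]; d=np.array([np.cos(np.radians(10)),np.sin(np.radians(10))]);print('in stand axes',p@d,p@[-d[1],d[0]])
E
```

```text
t 13.95 p [0.4719 0.0068 0.1504] yaw 10.07 dn [-0.004 -0.    -1.   ] F [-0.9  -0.02  0.47] M [ 0.07  0.02 -0.02] op 0.0401
in stand axes -0.03420799059594034 0.000615220190321705
```

View pics/w7z.png

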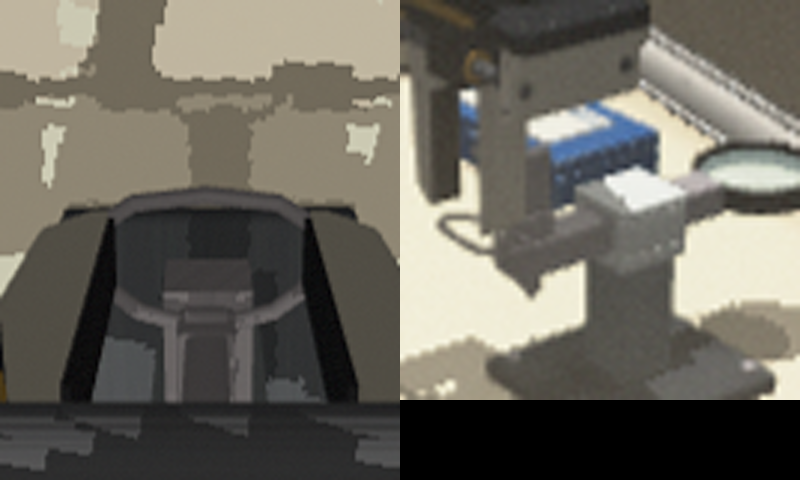

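>>> carry_out:
  motion: [0.0015,0.005,0,0,0,0,-0.14,0,0.005,0,0,0,0,-0.14,0,0.005,0,0,0,0,-0.14,0,0.004,0,0,0,0,-0.14,0,0,0,0,0,0,-0.14]

```text
t: 14.55
tool_pos: [0.4766, 0.0068, 0.1342]
orientation: [-1.568, -0.14, 0.137]
force: [-1.0, 0.7, 1.5]
opening: 0.0399
```

```bash
cat >> h.py <<'E'
def look(n):
    s=st()
    im=snap('wrist','w'+n);t=snap('scene','s'+n)
    o=np.zeros((480,800,3),np.uint8)
    o[:480,:400]=cv2.resize(im[150:310,186:320],(400,480),interpolation=cv2.INTER_CUBIC)
    a=cv2.resize(t[140:220,240:320],None,fx=5,fy=5,interpolation=cv2.INTER_CUBIC);o[:400,400:]=a
    cv2.imwrite(f'pics/w{n}z.png',o)
    p=np.array(s['tool_pos'])[:2]-[.5057,.0121]; d=np.array([np.cos(np.radians(10)),np.sin(np.radians(10))]);print('in stand axes',p@d,p@[-d[1],d[0]])
E
python3 -c "
from h import *
look('8')"
```

```text
t 14.55 p [0.4766 0.0068 0.1342] yaw 10.09 dn [ 0.002 -0.001 -1.   ] F [-1.01  0.72  1.45] M [-0.    0.26  0.02] op 0.0399
in stand axes -0.029578554420632546 -0.00012726376914802282
```

View pics/w8z.png

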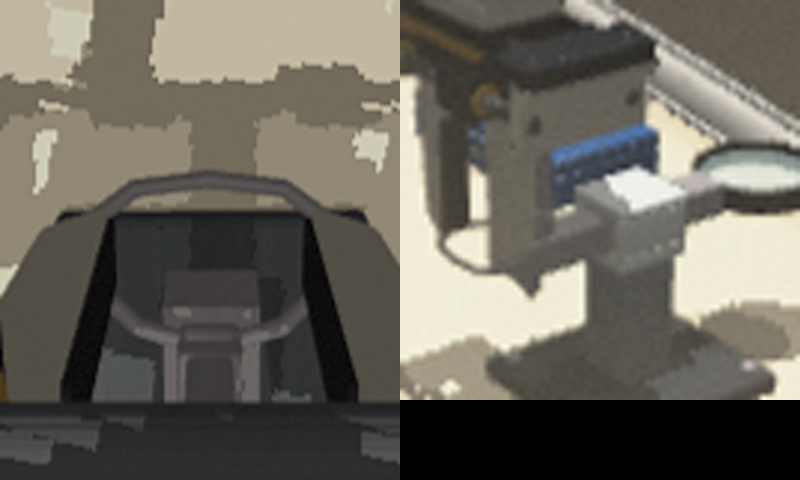

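>>> carry_out:
  motion: [-0.001,0.005,0,0,0,0,-0.14,0,0.005,0,0,0,0,-0.14,0,0.004,0,0,0,0,-0.14,0,0.004,0,0,0,0,-0.14,0,0,0,0,0,0,-0.14]

```text
t: 15.15
tool_pos: [0.4771, 0.0066, 0.1167]
orientation: [-1.568, -0.143, 0.134]
force: [-0.6, -0.4, 1.0]
opening: 0.0398
```

```bash
python3 -c "
from h import *
look('9')"
```

```text
t 15.15 p [0.4771 0.0066 0.1167] yaw 10.09 dn [ 0.006 -0.001 -1.   ] F [-0.61 -0.36  1.01] M [ 0.03  0.12 -0.01] op 0.0398
in stand axes -0.029145666325080064 -0.00046810209903777735
```

View pics/w9z.png

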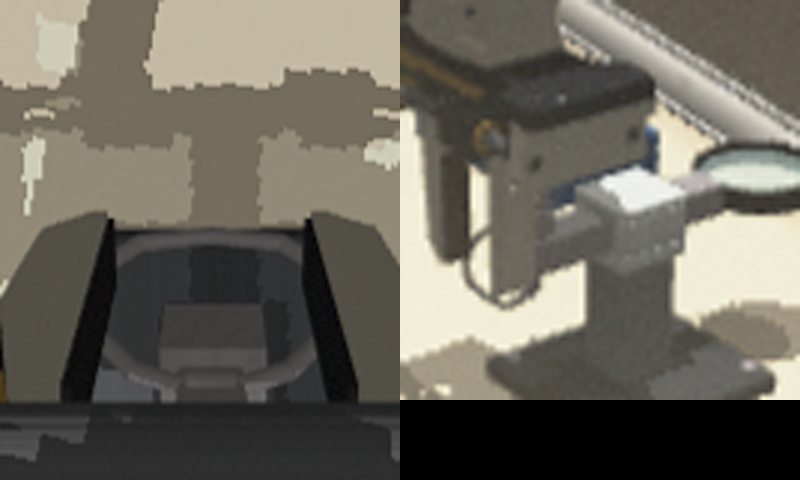

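>>> carry_out:
  motion: [0.0025,0,0,0,0,0,-0.14,0.0025,0,0,0,0,0,-0.14,0.0025,0,0,0,0,0,-0.14,0.001,0,0,0,0,0,-0.14,0,0,0,0,0,0,-0.14]

```text
t: 15.75
tool_pos: [0.4834, 0.008, 0.1146]
orientation: [-1.568, -0.137, 0.139]
force: [-2.7, 0.0, 0.0]
opening: 0.0397
```

```bash
python3 -c "
from h import *
look('10')"
```

```text
t 15.75 p [0.4834 0.008  0.1146] yaw 10.09 dn [-0.001 -0.002 -1.   ] F [-2.71  0.05  0.05] M [-0.18  0.46 -0.01] op 0.0397
in stand axes -0.022685985533504198 -0.0001995893516111126
```

View pics/w10z.png

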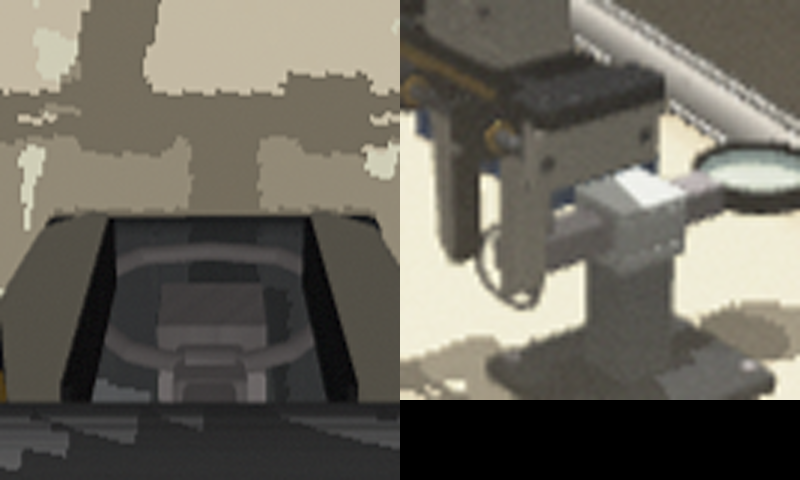

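>>> carry_out:
  motion: [0.0015,0,0,0,0,0,-0.14,0.0015,0,0,0,0,0,-0.14,0.001,0,0,0,0,0,-0.14,0.001,0,0,0,0,0,-0.14,0,0,0,0,0,0,-0.14]

```text
t: 16.35
tool_pos: [0.4869, 0.0086, 0.1142]
orientation: [-1.568, -0.134, 0.142]
force: [-3.0, -1.4, 0.7]
opening: 0.0402
```

```bash
python3 -c "
from h import *
look('11')"
```

```text
t 16.35 p [0.4869 0.0086 0.1142] yaw 10.09 dn [-0.005 -0.002 -1.   ] F [-3.04 -1.42  0.72] M [-0.14  0.6   0.01] op 0.0402
in stand axes -0.01914418162674158 -0.0001277535541449982
```

>>> carry_out:
  motion: [0.001,0,0,0,0,0,-0.14,0.001,0,0,0,0,0,-0.14,0.001,0,0,0,0,0,-0.14,0.001,0,0,0,0,0,-0.14,0,0,0,0,0,0,-0.14]

```text
t: 16.95
tool_pos: [0.4869, 0.0086, 0.1143]
orientation: [-1.569, -0.126, 0.15]
force: [-3.5, -1.6, -0.5]
opening: 0.0401
```

```bash
python3 -c "
from h import *
look('12')"
```

```text
t 16.95 p [0.4869 0.0086 0.1143] yaw 10.09 dn [-0.015 -0.004 -1.   ] F [-3.53 -1.59 -0.51] M [-0.13  0.47  0.  ] op 0.0401
in stand axes -0.01909342761925836 -0.00014127721578716332
```

View pics/w12z.png

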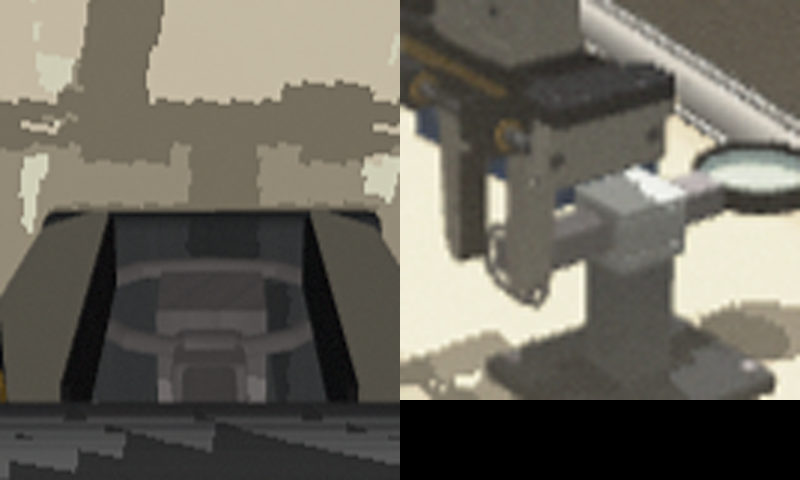

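```bash
python3 - <<'E'
from h import *
m=imaging.camera_model('wrist'); s=robot.read_state(); T=Rm(s['orientation'])
d=np.array([np.cos(np.radians(10)),np.sin(np.radians(10)),0])
H=np.array([.5057,.0121,0]);z=np.array([0,0,1.])
for th in [0,.05,.1,.15,.2,.3,.4,.5]:
    P=H+d*(-.0095-.036*np.sin(th))+z*(.115-.036*np.cos(th)); print(th,proj('w',P,m).round(1),'scene',proj('scene',P).round(1))
print('bar end top',proj('w',H-d*.014+z*.11,m),'tab top front',proj('w',H-d*.011+z*.157,m),'hinge',proj('w',H-d*.0095+z*.115,m))
im=cv2.imread('pics/w12.png');cv2.imwrite('pics/w12zz.png',cv2.resize(im[215:285,215:300],None,fx=8,fy=8,interpolation=cv2.INTER_CUBIC))
im=cv2.imread('pics/s12.png');cv2.imwrite('pics/s12zz.png',cv2.resize(im[170:210,245:290],None,fx=12,fy=12,interpolation=cv2.INTER_CUBIC))
E
```

```text
0 [254.2 237.5] scene [262.6 199. ]
0.05 [254.2 235.2] scene [262.  199.2]
0.1 [254.2 232.9] scene [261.4 199.3]
0.15 [254.2 230.7] scene [260.9 199.4]
0.2 [254.2 228.5] scene [260.3 199.5]
0.3 [254.2 224.3] scene [259.1 199.6]
0.4 [254.2 220.4] scene [258.  199.5]
0.5 [254.2 216.7] scene [257.  199.3]
bar end top [253.88092251 253.53513961] tab top front [253.12949308 313.00277281] hinge [253.81865069 264.8097755 ]
```

View pics/w12zz.png

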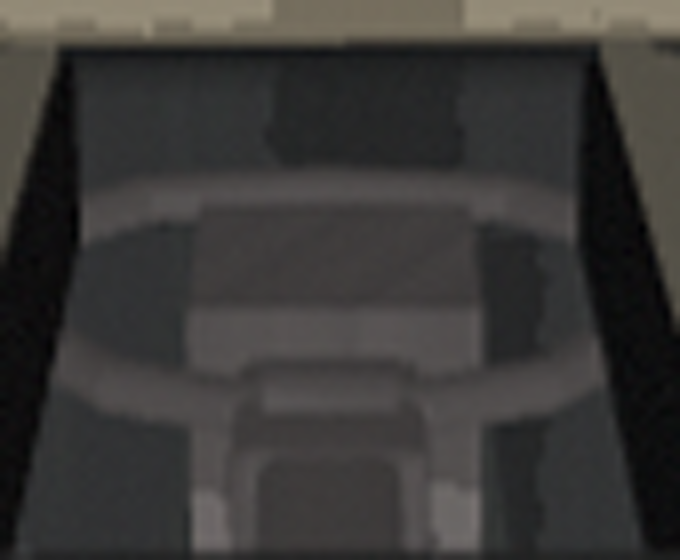

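View pics/s12zz.png

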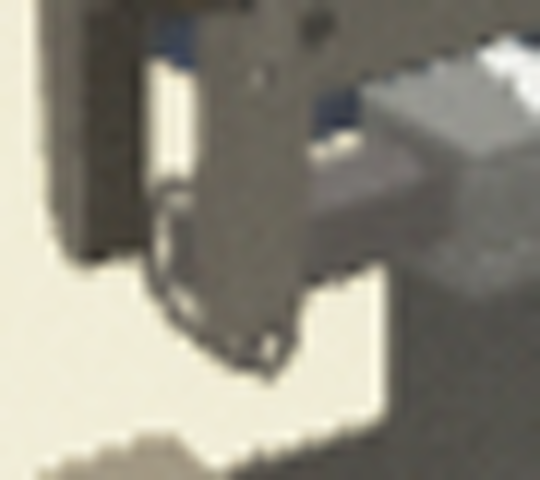

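>>> carry_out:
  motion: [-0.005,0,0,0,0,0.4,-0.14,-0.015,0,0,0,0,0.4,-0.14,-0.02,0,0,0,0,0,-0.14,-0.02,-0.005,0,0,0,0,-0.14,0,-0.02,0,0,0,0,-0.14]

```text
t: 17.55
tool_pos: [0.4289, -0.0011, 0.1409]
orientation: [-1.569, -0.12, 0.158]
force: [0.1, -0.5, -0.2]
opening: 0.0402
```

>>> carry_out:
  motion: [0,-0.03,0,0,0,0,-0.14,0,-0.03,0,0,0,0,-0.14,0,-0.02,0,0,0,0,-0.14,0,0,0,0,0,0,-0.14,0,0,0,0,0,0,-0.14]

```text
t: 18.05
tool_pos: [0.4341, -0.0005, 0.2288]
orientation: [-1.57, -0.132, 0.146]
force: [-0.3, -0.2, 0.1]
opening: 0.04
```

```bash
python3 - <<'E'
from h import *
look('13')
m=imaging.camera_model('wrist')
d=np.array([np.cos(np.radians(10)),np.sin(np.radians(10)),0])
H=np.array([.5057,.0121,0]);z=np.array([0,0,1.])
for th in [0,.1,.2,.3]:
    P=H+d*(-.0095-.036*np.sin(th))+z*(.115-.036*np.cos(th)); print(th,proj('w',P,m).round(1))
print('bar end top/bottom',proj('w',H-d*.014+z*.11,m),proj('w',H-d*.014+z*.092,m),'tab top front',proj('w',H-d*.011+z*.157,m))
im=cv2.imread('pics/w13.png');cv2.imwrite('pics/w13c.png',cv2.resize(im[40:240,170:340],None,fx=3,fy=3,interpolation=cv2.INTER_CUBIC))
im=cv2.imread('pics/s13.png');cv2.imwrite('pics/s13zz.png',cv2.resize(im[150:215,240:310],None,fx=8,fy=8,interpolation=cv2.INTER_CUBIC))
snap('top','t13')
for c in ['scene']:
    for n in ['eyepiece','dropper','pot']:
        r=models.outline_of(c,n)
        if r: print(n,np.round(r[0]['pixel'],1),round(r[0]['confidence'],2))
E
```

```text
t 18.05 p [ 0.4341 -0.0005  0.2288] yaw 10.14 dn [-0.009 -0.004 -1.   ] F [-0.27 -0.22  0.11] M [ 0.05  0.   -0.  ] op 0.04
in stand axes -0.07267794917428788 3.759871205876091e-05
0 [254.6 236.7]
0.1 [254.6 233.9]
0.2 [254.6 231.2]
0.3 [254.6 228.7]
bar end top/bottom [254.46184028 245.99383271] [254.56523157 238.20865397] tab top front [254.11932113 274.49578461]
dropper [213.4 185.6] 0.52
pot [328.9 231.8] 0.69
```

View pics/w13c.png

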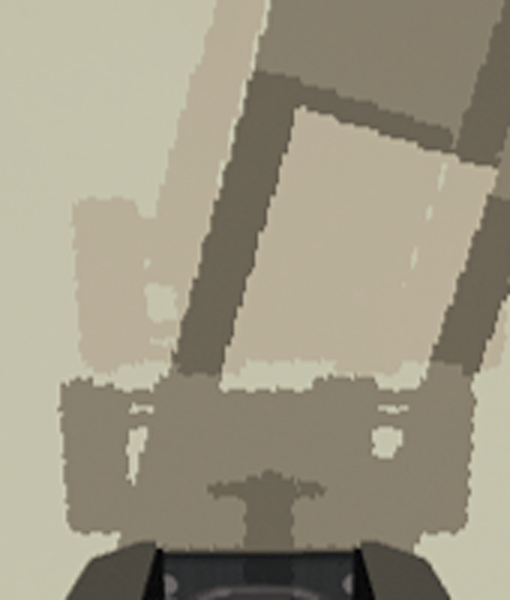

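View pics/s13zz.png

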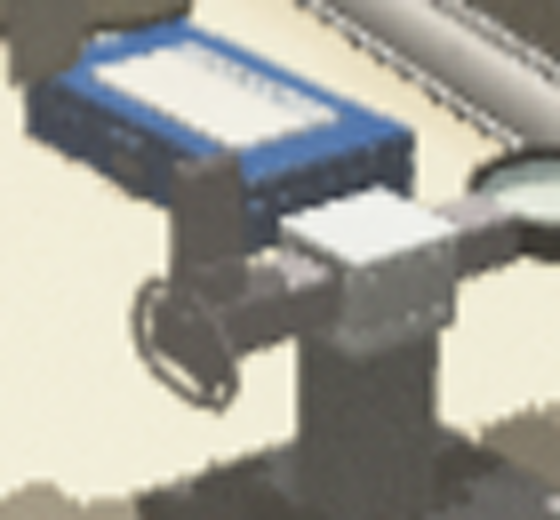

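```bash
python3 -c "
from h import *
st();print(robot.close_job())"
```

```text
t 18.35 p [ 0.433  -0.0005  0.2274] yaw 10.13 dn [-0.013 -0.004 -1.   ] F [0.37 0.32 0.72] M [ 0.04 -0.02  0.02] op 0.0397
the job is handed in; nothing more can be done
None
```

I lifted the linchpin from its block and found the bar's hole mainly with the wrist camera. I then pressed the pin home and swung the ring closed over the bar's end. The job was handed in at 18.35 s of the 54 s allowed; no verdict was reported.

**Pin:** The foot went into the hole without meeting the bar's top. The push peaked at about 5 N between steps, then dropped as the pin neared home, which fits the ball reaching its notch. Pressing further stopped at a tool height of 148.7 mm, against 148.8 mm computed for fully home.

**Ring:** I pushed its sides down and in with the open fingers until the hand stopped at about 3.5 N, where the closed ring should stop. In the picture the bottom wire sits at row 238, against 237.5 computed for fully closed. After backing off, the ring still showed closed round the bar's end, with nothing touched and the arm clear.

**Checks that failed or disagreed:**
- **Camera offset:** the wrist camera read about 1.4 mm off sideways, and I corrected for that.
- **Bystanders:** the last check found only the pot properly, about where it started. It missed the eyepiece and reported the eyepiece as the dropper, with low confidence. I saw all three standing in the wrist picture taken after the pin was released, but did not measure their positions again.

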